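Line up the cassettes and hold the sprung tweezers at the marked gap

ROBOT

A 6-joint arm with a two-finger parallel gripper is mounted at the origin on a cart in front of the work surface, level with it; the furniture and walls round the work are solid. World frame = base frame: x ahead of the robot, y to its left, z up, the work surface at z = 0. Lengths are in mm, angles in degrees, forces in N, time in s.
With the tool pointing down it reaches from about 375 to 975 mm from the base axis. Payload 3.8 kg.
Tool frame: the origin (TCP) lies at the very end of the fingers, on their centre line; the grasp point (between the pads) lies 19 mm behind it (bot.hold_point_z is the distance from the TCP to the grasp point, in mm); z points along the fingers, y is the line along which they close (so a half turn about z gives the same grasp; the last joint's range is limited). The gripper opens to 85 mm and grips with 20 to 120 N. Pads are 22 mm wide; open, the fingers measure 114 mm over their backs; the gripper's body (76 mm by 85 mm) begins 54 mm behind the grasp point. The pads swing forward as they close: fully open they stand 13 mm farther back than shut.
Start: joints at [-2.114, 15.12, 91.902, -0, 72.978, -2.114], TCP at [674.995, -0.002, 197.48] pointing down, gripper open.
Joint ranges: [-150.88, 150.88], [-54.13, 125.18], [17.81, 147.31], [-75.09, 255.09], [0, 152.58], [-146.25, 146.25]. Speed limits (degrees/s): [147.25, 147.25, 180, 180, 180, 180].

INTERFACE

Orientations are given as a 3x3 rotation matrix whose columns are the frame's x, y, z axes.
In Python, from plant import bot, viewer, workorder, finder gives the robot as it stands.
- The arm moves only by the tool apply_moves, never from a script. Its argument "moves" is a list that holds one entry, the list of rows, each a list of 7 numbers: the shift along the tool's x, y, z scaled (see below), then the turn, a rotation vector about the tool's x, y, z scaled (see below), then the finger opening in mm, from 0 to 85.4. In form: [[[dx, dy, dz, wx, wy, wz, grip], ...]]. A call has 1 to 8 rows; each row is the pose to reach, as a shift and turn from the pose commanded when the call began, along the tool's axes at that moment; what a row does not reach only later rows make up. The controller multiplies each number of a shift by 10 cm and each number of a turn by pi/2 rad. A row lasts 1/10 s, in which the tool goes at most 50 mm and 8.59 degrees, less where a joint would pass 70% of its speed; a pose out of reach is approached as far as the arm can. A call with a number of a shift or a turn outside -1 to 1 is refused whole. A call with a gripper value outside its range is refused whole. The fingers move at their own pace and stop on an object; "grip_force" is the grip in N (left out, the last holds). Time passes only in rows, so rows that repeat a pose let the fingers close. It gives the time, the measured TCP pose, the force, the opening and the grip force at its end, in the units of the state.
- bot.read_state(): the state, without advancing time (a new reading comes with each control period).
- viewer.capture(name): name is "scene" or "side" or "wrist"; returns the picture (420x560x3 uint8, red, green, blue); there is no depth.
- viewer.camera_params(name): a dict with "vertical_fov" (degrees; the focal length in pixels is half the picture's height over the tangent of half this angle, whatever the lens; pixels are square), "cx", "cy" (the principal point, pixels), "position" and "attitude" of the camera in the world. Camera axes: x right, y up, looking along -z (the intrinsics and any distortion apply to the point x, -y, -z); pixel columns grow to the right and rows downward; lengths in mm; the calibration is good to about 2 mm. A picture is of the moment at which its call begins: read the wrist's pose just before it. camera_params takes no time and is no camera call; for the wrist camera it gives the pose at the moment of the call.
- workorder.sign_off(): hands the job in; it is judged then, once.
Trained networks look in the newest picture that a camera, given by its name, has taken for a name from the list of things; names that differ only in an ending like _2 or _b are one class to them, and where a whole thing is asked for, a point or a joint stands for the part that bears it (a point fixed in the world has none). Each returns a list of dicts, best first, with "score" (0 to 1); they miss things now and then, are a little off and sometimes report something else, mostly with a low value. They report only what shows in the picture. A call takes as long as a camera call.
- finder.recognise(camera, thing): "centre" ([column, row] in pixels, amid what is visible of it).
- finder.silhouettes(camera, thing): "mask" (420x560 bool, what is visible of it) and "centre" ([column, row] in pixels, amid what is visible of it).
- finder.tip_of(camera, thing): "centre" ([column, row] in pixels: a listed point, or the origin of a listed thing).
The state is a dict: "time_s": time; "joints": joint angles; "qd": joint speeds; "joint_efforts": joint torques, N m; "position": TCP position; "tool_rot": TCP orientation; "contact_force": force on the tool from outside, world axes, zero at the start; "ft_torque": the same for the moment, N m; "gripper_width": opening from 0.0 (shut) to 1.0 (fully open); "grasp_force": force on a finger pad.
Only numpy, scipy, OpenCV 4.12 (cv2) and the standard library are available. Lean on these libraries where they do the work, as an engineer would, in place of code of your own. Each camera call takes 0.05 s, during which the arm holds its last target. There are 200 camera calls.

TASK

First nudge the three specimen cassettes back against the board's rail so that they stand square in one even row, one inside each outlined bay. Then pick up the sprung tweezers and squeeze them until their tips are as far apart as the two black lines on the blue cassette, and bring the tips over that cassette, one tip above each line about 1 to 2 cm clear of its top, tweezers level. Finish while holding them there, steady at that gap and touching neither cassettes nor board, and leave the timer and the label roll where they are.

Things in the scene. Friction and masses are not known exactly. Their poses are not given: they have to be found in the camera images.
- board: fixed white board, 170 (x) x 250 (y) x 5 mm thick; origin at the centre of its underside, on the worktop; x runs from its open front to the rail, z up. The aluminium rail along the far edge is 12 mm thick, rises 17 mm above the board; near face at x = +65 mm. In front of it three bays outlined in grey, 56 mm wide, centred at y = -75, 0, +75 mm.
- bay_middle (a point): on the board's top face, where the centre of a cassette is when home in the middle bay (board x = +45 mm: its end touches the rail); the other two homes are 75 mm to either side along board y. Each cassette starts 60 to 85 mm short of home, roughly in front of a bay, any colour in any place, turned up to 0.25 rad.
- cassette_blue: specimen cassette, a loose blue plastic block 40 (x) x 36 (y) x 16 mm high, 60 g more or less; origin at the centre of its underside, z up. On its top two black lines run along x, 14 mm apart (7 mm either side of the middle).
- cassette_yellow: specimen cassette, a loose yellow plastic block 40 (x) x 36 (y) x 16 mm high, 60 g more or less; origin at the centre of its underside, z up. On its top two black lines run along x, 14 mm apart (7 mm either side of the middle).
- cassette_green: specimen cassette, a loose green plastic block 40 (x) x 36 (y) x 16 mm high, 60 g more or less; origin at the centre of its underside, z up. On its top two black lines run along x, 14 mm apart (7 mm either side of the middle).
- tweezers: loose sprung steel tweezers, 180 mm, 60 g, left of the board, lying on their side: a V of two arms standing on edge, opening sideways. Origin at the underside, below the middle of the ribbed grip plates (64 mm long in x, 12 mm high; pinch them across y). x points from the joined tail (-95 mm) to the tips (+85 mm), z up. Centre of mass 11 mm behind the origin; arms hinge at x = -90 mm.
- tip_left (a point): tip of the arm on the +y side of the tweezers: centre of the tip's end, 6 mm above the underside; the tip is 2.4 mm thick and 4.6 mm high. The tip gap is the distance between tip_left and tip_right.
- tip_right (a point): tip of the -y arm, likewise. Unsqueezed, the tips are 36 mm apart and the arms 24 mm wide over the outsides at the origin; at a 14 mm tip gap about 13 mm wide there: 1 mm less there brings the tips 2 mm closer. The spring presses on each pad with about 4 N at first, 8 N at the 14 mm gap, and reopens the arms as the fingers open.
- tail (a point): centre of the joined tail end of the tweezers, 6 mm above their underside. Beyond the tweezers, from x = 0.51 m on, stand two fixed blocks full of tubes, 110 mm high: carry things and move the gripper above or in front of them.
- timer: white kitchen-type timer, 58 x 66 x 19 mm, loose bystander near the front edge; origin at the centre of its underside
- label_roll: white roll of labels, 72 mm across, 32 mm high, loose bystander at the left; origin at the centre of its underside

How it is judged (in metres and radians):
On the way, in this order (a step that is already met when the one before it is completed fails the run):
1. all three cassettes stand square against the rail, one in each bay (x of cassette_blue in the frame of board between 0.039 and 0.051 m and (y of cassette_blue in the frame of board between -0.086 and -0.064 m or y of cassette_blue in the frame of board between -0.011 and 0.011 m or y of cassette_blue in the frame of board between 0.064 and 0.086 m) and angle between the x axis of each of cassette_blue, cassette_yellow, cassette_green and the x axis of board, either way round below 0.15 rad and z of each of cassette_blue, cassette_yellow, cassette_green in the frame of board below 0.009 m and angle between each of cassette_blue, cassette_yellow, cassette_green's own z axis and vertical below 0.1 rad and linear speed of each of cassette_blue, cassette_yellow, cassette_green below 0.02 m/s and x of cassette_yellow in the frame of board between 0.039 and 0.051 m and (y of cassette_yellow in the frame of board between -0.086 and -0.064 m or y of cassette_yellow in the frame of board between -0.011 and 0.011 m or y of cassette_yellow in the frame of board between 0.064 and 0.086 m) and x of cassette_green in the frame of board between 0.039 and 0.051 m and (y of cassette_green in the frame of board between -0.086 and -0.064 m or y of cassette_green in the frame of board between -0.011 and 0.011 m or y of cassette_green in the frame of board between 0.064 and 0.086 m)), for 0.2 s.
2. the tweezers are picked up, well clear of the worktop (height (world z) of each of tweezers, tail above 0.03 m and contact force between the fingers and tweezers above 0.5 N), for 0.2 s.
At the end, for the whole second after the job is handed in: Row at rest: ends within 6 mm of the rail, square to 0.15 rad, centres within 11 mm of bay centres. Tweezers gripped over 1 N, still, level to 0.35 rad, touching neither cassettes nor board; gap 14 +-3.5 mm; each tip within 5 mm of its line, 16 mm of the cassette middle, 4-32 mm above its top (all of step 1 and distance between tip_left and tip_right between 0.0105 and 0.0175 m and ((y of tip_left in the frame of cassette_blue between 0.002 and 0.012 m and y of tip_right in the frame of cassette_blue between -0.012 and -0.002 m) or (y of tip_left in the frame of cassette_blue between -0.012 and -0.002 m and y of tip_right in the frame of cassette_blue between 0.002 and 0.012 m)) and x of tip_left in the frame of cassette_blue between -0.016 and 0.016 m and z of tip_left in the frame of cassette_blue between 0.02 and 0.048 m and x of tip_right in the frame of cassette_blue between -0.016 and 0.016 m and z of tip_right in the frame of cassette_blue between 0.02 and 0.048 m and angle between tweezers's own z axis and vertical below 0.35 rad and height (world z) of tail above 0.02 m and contact force between the fingers and tweezers above 1 N and linear speed of tweezers below 0.02 m/s and contact force between tweezers and cassette_blue below 0.1 N and contact force between tweezers and cassette_yellow below 0.1 N and contact force between tweezers and cassette_green below 0.1 N and contact force between tweezers and board below 0.1 N); the arm keeps its last pose, push and grip.
It fails at once if the timer is shoved aside by more than 3 cm (distance of timer from where it was at the start of the episode above 0.03 m).
It fails at once if the label roll is shoved aside by more than 3 cm (distance of label_roll from where it was at the start of the episode above 0.03 m).
It also fails if it takes over 70 s, if anything falls off the work surface, if the arm or the gripper's body presses on something with over 40 N, if the wrist force passes 120 N, or if a joint passes its speed limit or range.

## Working session

There is one attempt and no reset: what is moved stays moved. The work goes in short steps, Python scripts to look and compute and a tool call to move; the robot and the scene stay as the last step left them, time stands still between calls to the robot, and variables do not carry over. Pictures are saved under pics/ and viewed, at most 10 in all, crops included, and the job is handed in when it is done.

Besides the shell and the picture viewer there is one more tool, called after "Emit:" in YAML: its name, and indented under it one key for each argument. apply_moves: Moves the arm, as the interface text tells. Shifts and turns lie within -1 to 1; 1 stands for 10 cm of shift or pi/2 rad of turn. Its arguments: {"type":"object","properties":{"moves":{"type":"array","items":{"type":"array","items":{"type":"array","items":{"type":"number"}}}},"grip_force":{"type":"number"}},"required":["moves"]}

```bash
ls; mkdir -p pics; cat > h.py <<'E'
import numpy as np, cv2
from plant import bot, viewer, workorder, finder
def snap(n,f=None):
    p=viewer.camera_params(n); im=viewer.capture(n)
    if f: cv2.imwrite('pics/'+f,im[:,:,::-1])
    return im,p
def ray(p,px):
    f=210/np.tan(np.radians(p['vertical_fov'])/2)
    d=np.array([(px[0]-p['cx'])/f,-(px[1]-p['cy'])/f,-1.])
    R=np.array(p['attitude']); d=R@d
    return np.array(p['position'],float),d/np.linalg.norm(d)
def onz(p,px,z):
    o,d=ray(p,px); return o+d*(z-o[2])/d[2]
def tri(rs):
    A=sum(np.eye(3)-np.outer(d,d) for o,d in rs); b=sum((np.eye(3)-np.outer(d,d))@o for o,d in rs)
    return np.linalg.solve(A,b)
def proj(p,X):
    f=210/np.tan(np.radians(p['vertical_fov'])/2)
    c=np.array(p['attitude']).T@(np.array(X,float)-p['position']); return p['cx']-f*c[0]/c[2],p['cy']+f*c[1]/c[2]
E
python3 - <<'E'
from h import *
ims=[]
for n in ['scene','side','wrist']:
    im,p=snap(n,n+'0.png'); print(n,{k:np.round(v,3).tolist() if not isinstance(v,str) else v for k,v in p.items()})
    for t in ['board','bay_middle','cassette_blue','cassette_yellow','cassette_green','tweezers','tip_left','tip_right','tail','timer','label_roll']:
        r=finder.tip_of(n,t)
        if r: print(t,[(np.round(q['centre'],1).tolist(),round(q['score'],2)) for q in r[:2]], np.round(onz(p,r[0]['centre'],0),0))
E
```

```text
pics
scene {'vertical_fov': 48.293, 'cx': 278.743, 'cy': 210.1, 'position': [-327.492, 456.58, 1045.222], 'attitude': [[-0.426, 0.685, -0.591], [-0.905, -0.325, 0.275], [-0.004, 0.652, 0.758]]}
board [([311.2, 235.4], 0.61), ([284.1, 214.7], 0.41)] [364.  36.   0.]
cassette_blue [([377.2, 180.4], 0.4), ([291.7, 228.8], 0.34)] [ 467. -250.    0.]
tweezers [([260.0, 233.3], 0.82)] [432. 163.   0.]
tip_left [([284.7, 215.4], 0.65), ([309.1, 234.2], 0.55)] [462.  71.   0.]
tip_right [([290.5, 226.3], 0.72)] [418.  74.   0.]
tail [([228.3, 241.6], 0.64)] [443. 254.   0.]
timer [([312.8, 235.1], 0.58)] [363.  31.   0.]
label_roll [([181.1, 265.2], 0.76)] [424. 397.   0.]
side {'vertical_fov': 55.817, 'cx': 279.014, 'cy': 209.364, 'position': [414.6, -840.229, 389.443], 'attitude': [[0.998, 0.046, -0.048], [-0.061, 0.35, -0.935], [-0.027, 0.936, 0.352]]}
board [([299.7, 275.9], 0.92)] [ 485. -174.    0.]
bay_middle [([324.3, 272.4], 0.79)] [ 534. -165.    0.]
cassette_blue [([286.9, 293.9], 0.59)] [ 455. -234.    0.]
cassette_yellow [([287.1, 275.5], 0.62)] [ 461. -169.    0.]
tweezers [([2
[... 159 characters left out ...]
0.89)] [369.  54.   0.]
label_roll [([261.1, 189.4], 0.56)] [421. 387.   0.]
wrist {'vertical_fov': 69.118, 'cx': 280.342, 'cy': 206.112, 'position': [674.148, 80.766, 374.581], 'attitude': [[1.0, -0.002, -0.0], [0.002, 0.95, 0.313], [-0.0, -0.313, 0.95]]}
board [([148.3, 293.9], 0.86)] [ 486. -175.    0.]
bay_middle [([63.9, 34.8], 0.21)] [438. 154.   0.]
cassette_yellow [([130.8, 297.8], 0.72)] [ 460. -181.    0.]
cassette_green [([122.5, 246.9], 0.89)] [ 461. -101.    0.]
tweezers [([61.7, 33.9], 0.84), ([123.4, 245.6], 0.19)] [435. 155.   0.]
tip_left [([95.4, 119.7], 0.98)] [455.  65.   0.]
tip_right [([63.1, 112.8], 0.83)] [419.  72.   0.]
timer [([24.9, 143.4], 0.71)] [365.  37.  -0.]
```

```bash
python3 - <<'E'
import cv2,numpy as np
a=[cv2.imread(f'pics/{n}0.png') for n in ['scene','side','wrist']]
s=cv2.resize(a[0][130:310,140:420],(560,360),interpolation=cv2.INTER_CUBIC)
cv2.imwrite('pics/m1.png',s); 
cv2.imwrite('pics/m2.png',np.vstack([cv2.resize(a[1][150:330,180:400],(440,300)),cv2.resize(a[2],(440,300))]))
E
```

```text
(no output)
```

View pics/m1.png

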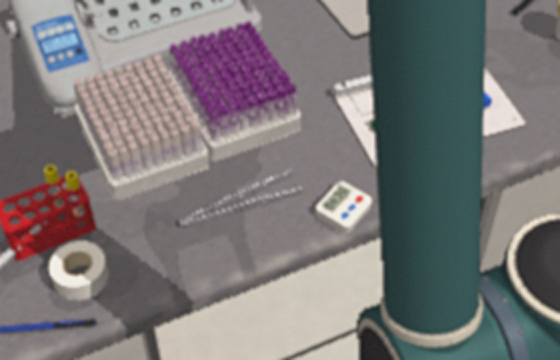

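View pics/m2.png

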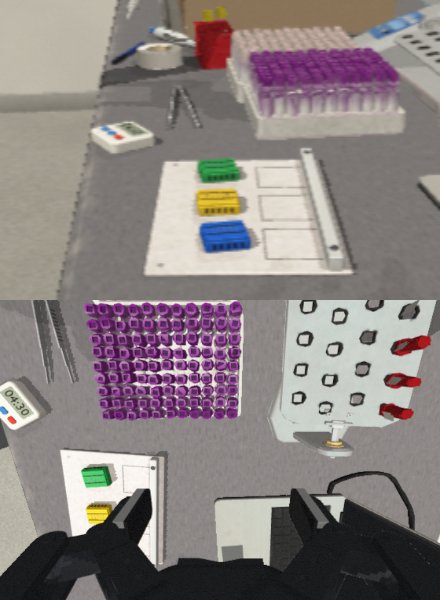

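The side view shows the board with blue (nearest the camera), yellow and green in front of the bays. The tweezers lie beyond them and the timer is front left. I'll bring the wrist camera over the board.

```bash
python3 -c "
from h import *
s=bot.read_state(); print(np.round(s['tool_rot'],3).tolist(),s['position'],s['gripper_width'],s['contact_force'])"
```

```text
[[-0.0, 1.0, 0.0], [1.0, 0.0, -0.0], [-0.0, 0.0, -1.0]] [ 6.75001808e+02 -9.22370985e-03  1.97507244e+02] 0.9957385423469862 [ 0.40002359 -0.06544823  0.87971396]
```

Emit:
apply_moves:
  moves:
    - [[-0.35, -0.31, -0.03, 0, 0, 0, 85], [-0.7, -0.62, -0.07, 0, 0, 0, 85], [-0.7, -0.62, -0.07, 0, 0, 0, 85]]

```text
time_s: 2.1
position: [610.1, -73.4, 204.9]
tool_rot: [[0.003, 1.0, -0.002], [1.0, -0.003, -0.002], [-0.002, -0.002, -1.0]]
contact_force: [-0.4, -0.0, -0.6]
gripper_width: 0.993
grasp_force: 0.0
```

Emit:
apply_moves:
  moves:
    - [[-0.35, -0.31, -0.03, 0, 0, 0, 85], [-0.7, -0.62, -0.07, 0, 0, 0, 85], [-0.7, -0.62, -0.07, 0, 0, 0, 85]]

```text
time_s: 2.4
position: [548.8, -143.1, 212.2]
tool_rot: [[0.004, 1.0, -0.0], [1.0, -0.004, -0.002], [-0.002, -0.0, -1.0]]
contact_force: [-0.7, 0.5, -0.7]
gripper_width: 0.997
grasp_force: 0.0
```

Emit:
apply_moves:
  moves:
    - [[-0.35, -0.31, -0.03, 0, 0, 0, 85], [-0.7, -0.62, -0.07, 0, 0, 0, 85], [-0.7, -0.62, -0.07, 0, 0, 0, 85], [-0.7, -0.62, -0.07, 0, 0, 0, 85]]

```text
time_s: 2.8
position: [489.5, -210.2, 218.9]
tool_rot: [[0.002, 1.0, 0.002], [1.0, -0.002, 0.0], [0.0, 0.002, -1.0]]
contact_force: [1.3, 0.5, 0.3]
gripper_width: 0.996
grasp_force: 0.0
```

```bash
cat > look.py <<'E'
from h import *
import sys
im,p=snap('wrist',sys.argv[1])
print(np.round(bot.read_state()['position'],1), np.round(p['position'],1))
for t in ['cassette_blue','cassette_yellow','cassette_green']:
    r=finder.silhouettes('wrist',t); q=finder.tip_of('wrist',t)
    if not r: print(t,'none'); continue
    m=r[0]['mask'].astype(np.uint8); 
    c=max(cv2.findContours(m,0,2)[0],key=cv2.contourArea)[:,0]
    w=np.array([onz(p,x,21)[:2] for x in c],np.float32)
    (cx,cy),(a,b),th=cv2.minAreaRect(w)
    print(t,round(r[0]['score'],2),'rect',np.round([cx,cy,a,b,th],1),'tip',[np.round(onz(p,x['centre'],5),1) for x in q[:1]])
for t,z in [('board',0),('bay_middle',5),('tip_left',6),('tip_right',6),('timer',0),('tweezers',0)]:
    q=finder.tip_of('wrist',t); print(t,[(round(x['score'],2),np.round(onz(p,x['centre'],z),1),np.round(x['centre'])) for x in q[:1]])
E
python3 look.py w1.png
```

```text
[ 489.9 -209.6  218.7] [ 488.6 -129.5  396. ]
cassette_blue 0.62 rect [ 461.9 -243.8   39.8   38.6    3.9] tip [array([ 533.9, -177.1,    5. ])]
cassette_yellow 0.61 rect [ 461.8 -174.3   34.8   39.5   90. ] tip [array([ 460.4, -173.7,    5. ])]
cassette_green 0.79 rect [468.7 -96.1  39.   35.5   5.3] tip [array([466.1, -94.1,   5. ])]
board [(0.77, array([ 485.5, -173. ,    0. ]), array([278., 142.]))]
bay_middle [(0.98, array([ 527.1, -181. ,    5. ]), array([310., 148.]))]
tip_left []
tip_right []
timer []
tweezers []
```

View pics/w1.png

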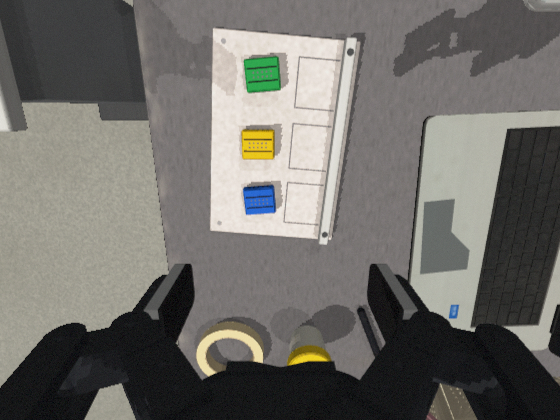

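The picture shows green at (263,74), yellow at (258,144) and blue at (260,200). The rail runs from (350,40) to (323,243). I'll fit the board pose to the corners, and the cassettes by colour.

```bash
cat > fit.py <<'E'
from h import *
import sys
def board(p,pts):
    M=np.array([m for m,_ in pts],float); W=np.array([onz(p,x,m[2])[:2] for m,x in pts])
    c=M[:,:2].mean(0); d=W.mean(0); H=(M[:,:2]-c).T@(W-d)
    th=np.arctan2(H[0,1]-H[1,0],H[0,0]+H[1,1]); R=np.array([[np.cos(th),-np.sin(th)],[np.sin(th),np.cos(th)]])
    o=d-R@c; print('resid',np.round(((W-o)@R-M[:,:2]),1).tolist()); return o,th,R
def cass(im,p,n):
    hsv=cv2.cvtColor(im,cv2.COLOR_RGB2HSV); h={'blue':(100,125),'yellow':(20,33),'green':(45,80)}[n]
    m=cv2.inRange(hsv,(h[0],130,60),(h[1],255,255)); m=cv2.morphologyEx(m,cv2.MORPH_CLOSE,np.ones((5,5)))
    cs=[c for c in cv2.findContours(m,0,1)[0] if 150<cv2.contourArea(c)]
    cs=[c for c in cs if 300<onz(p,c[:,0].mean(0),21)[0]<620 and -330<onz(p,c[:,0].mean(0),21)[1]<0]
    c=max(cs,key=cv2.contourArea)[:,0]
    return c
def fitc(p,c):
    from scipy.optimize import minimize
    m=np.zeros((840,1120),np.uint8); cv2.fillPoly(m,[c*2],1)
    def cost(v):
        x,y,t=v; P=[]
        for z in (5,21):
            for a,b in ((-20,-18),(20,-18),(20,18),(-20,18)):
                P.append(proj(p,(x+a*np.cos(t)-b*np.sin(t),y+a*np.sin(t)+b*np.cos(t),z)))
        h=cv2.convexHull((np.array(P)*2*16).astype(np.int32)); k=np.zeros_like(m); cv2.fillConvexPoly(k,h,1,shift=4)
        return int((k!=m).sum())
    o=onz(p,c.mean(0),13); best=None
    for t0 in (-.2,-.1,0,.1,.2):
        r=minimize(cost,[o[0],o[1],t0],method='Nelder-Mead',options=dict(initial_simplex=[[o[0],o[1],t0],[o[0]+4,o[1],t0],[o[0],o[1]+4,t0],[o[0],o[1],t0+.1]],xatol=.05,fatol=.5))
        if best is None or r.fun<best.fun: best=r
    return best.x,best.fun,m.sum()
E
python3 - <<'E'
from fit import *
im=cv2.imread('pics/w1.png')[:,:,::-1].copy()
p=viewer.camera_params('wrist')
pts=[((-85,125,5),(214,28)),((-85,-125,5),(211,231)),((25,75+28,5),(299,57)),((25,47,5),(295,108)),((25,28,5),(293,123)),((25,-28,5),(290,169)),((25,-47,5),(287,182)),((25,-103,5),(284,222)),((77,125,22),(356,39)),((77,-125,22),(331,244))]
o,th,R=board(p,pts[:2]+pts[8:]); print('corners',o,th)
o,th,R=board(p,pts); print('all',o,th)
print('homes',[np.round(o+R@[45,y],1) for y in (-75,0,75)])
for n in ('blue','yellow','green'):
    v,f,a=fitc(p,cass(im,p,n)); print(n,np.round(v,2),f,a,'in board',np.round((v[:2]-o)@R,1),round(v[2]-th,3))
# check via wider/raised view
print(sorted(p))
E
```

```text
resid [[1.5, 0.1], [-1.0, 0.8], [-2.1, -2.4], [1.6, 1.4]]
corners [ 487.15458589 -176.47095352] -0.07238203172767031
resid [[7.4, 0.2], [5.4, 0.9], [-3.9, -0.1], [-3.4, -0.6], [-4.2, 0.6], [-2.9, -1.1], [-5.4, 0.4], [-4.8, -0.1], [3.8, -2.0], [8.0, 1.8]]
all [ 481.00506296 -176.23430299] -0.07440961838159786
homes [array([ 520.3, -254.4]), array([ 525.9, -179.6]), array([ 531.5, -104.8])]
blue [ 460.88 -246.22   -0.  ] 655.0 3135 in board [-14.9 -71.3] 0.074
yellow [ 461.13 -175.47   -0.  ] 617.0 3589 in board [-19.9  -0.7] 0.072
green [ 4.6646e+02 -9.6220e+01  9.0000e-02] 750.0 4330 in board [-20.4  78.7] 0.162
['attitude', 'cx', 'cy', 'position', 'vertical_fov']
```

Emit:
apply_moves:
  moves:
    - [[0.35, -0.29, 0, 0, 0, 0.1, 54], [0.35, -0.29, 0, 0, 0, 0.2, 54], [0.35, -0.29, 0, 0, 0, 0.3, 54], [0.35, -0.29, 0, 0, 0, 0.4, 54], [0.35, -0.29, 0, 0, 0, 0.5, 54], [0.35, -0.29, 0, 0, 0, 0.5, 54], [0.35, -0.29, 0, 0, 0, 0.5, 54]]

```text
time_s: 4.15
position: [460.0, -175.0, 218.6]
tool_rot: [[0.707, 0.707, 0.0], [0.707, -0.707, -0.0], [0.0, 0.0, -1.0]]
contact_force: [0.6, 0.4, 0.2]
gripper_width: 0.63
grasp_force: 0.0
```

Emit:
apply_moves:
  moves:
    - [[0, 0, 0, 0, 0, 0.1, 54], [0, 0, 0, 0, 0, 0.2, 54], [0, 0, 0, 0, 0, 0.3, 54], [0, 0, 0, 0, 0, 0.4, 54], [0, 0, 0, 0, 0, 0.5, 54], [0, 0, 0, 0, 0, 0.5, 54], [0, 0, 0, 0, 0, 0.5, 54]]

```text
time_s: 4.85
position: [460.0, -175.0, 218.5]
tool_rot: [[1.0, 0.001, 0.0], [0.001, -1.0, 0.0], [0.0, -0.0, -1.0]]
contact_force: [0.5, -0.5, 0.5]
gripper_width: 0.629
grasp_force: 0.0
```

```bash
python3 look.py w2.png; python3 - <<'E'
from fit import *
im=cv2.imread('pics/w2.png')[:,:,::-1].copy()
p=viewer.camera_params('wrist')
for n in ('blue','yellow','green'):
    try:
        c=cass(im,p,n);v,f,a=fitc(p,c); print(n,np.round(v,2),f,a,np.round(c.mean(0)))
    except Exception as e: print(n,e)
E
```

```text
[ 460.  -175.   218.5] [ 539.4 -174.5  395.6]
cassette_blue 0.87 rect [ 462.4 -244.9   41.2   35.7    4.6] tip [array([ 459.6, -244.8,    5. ])]
cassette_yellow 0.62 rect [ 4.625e+02 -1.749e+02  3.920e+01  3.410e+01  2.000e-01] tip [array([ 462.5, -175.9,    5. ])]
cassette_green 0.71 rect [468.9 -96.9  40.6  37.2   4.9] tip [array([465.4, -93. ,   5. ])]
board [(0.56, array([ 484.5, -176.1,    0. ]), array([282., 151.]))]
bay_middle [(0.88, array([ 532.9, -181.1,    5. ]), array([286., 111.]))]
tip_left [(0.83, array([453.2,  70.2,   6. ]), array([ 92., 175.]))]
tip_right [(0.86, array([419.9,  68. ,   6. ]), array([ 99., 199.]))]
timer [(0.58, array([369.7,  32.8,  -0. ]), array([133., 232.]))]
tweezers [(0.97, array([434.9, 156.8,   0. ]), array([ 33., 187.]))]
blue [ 4.6197e+02 -2.4505e+02  4.0000e-02] 692.0 3489 [337. 170.]
yellow [ 4.5995e+02 -1.7446e+02 -2.0000e-02] 435.0 3524 [280. 170.]
green [ 4.6785e+02 -9.4790e+01  1.0000e-02] 851.0 3417 [217. 165.]
```

View pics/w2.png

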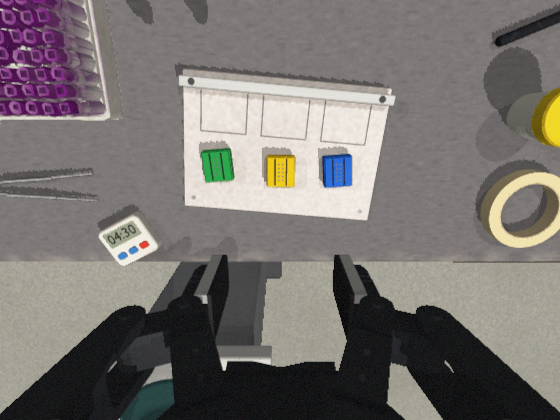

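Both views agree: yellow is at (461,-175) with yaw 0, blue at (462,-245) with yaw 0.06, and green at (467,-96) with yaw 0.09. The board's yaw is -0.075. I'll grasp yellow lightly and slide it home.

Emit:
apply_moves:
  moves:
    - [[0.01, 0, 0.5, 0, 0, 0, 54], [0.01, 0, 1.0, 0, 0, 0, 54], [0.01, 0, 1.0, 0, 0, 0, 54]]
  grip_force: 20

```text
time_s: 5.8
position: [454.5, -172.1, 111.3]
tool_rot: [[1.0, 0.0, -0.014], [0.0, -1.0, 0.006], [-0.014, -0.006, -1.0]]
contact_force: [-1.5, 0.6, -0.2]
gripper_width: 0.63
grasp_force: 0.0
```

Emit:
apply_moves:
  moves:
    - [[0, 0, 0.4, 0, 0, 0, 54], [0, 0, 0.8, 0, 0, 0, 54], [0, 0, 1.0, 0, 0, 0, 54], [0, 0, 1.0, 0, 0, 0, 54], [0, 0, 1.08, 0, 0, 0, 54]]

```text
refused, shift out of range in row 5
```

Emit:
apply_moves:
  moves:
    - [[0, 0, 0.4, 0, 0, 0, 54], [0, 0, 0.7, 0, 0, 0, 54], [0, 0, 0.9, 0, 0, 0, 54], [0, 0, 0.9, 0, 0, 0, 54]]

```text
time_s: 6.2
position: [459.7, -174.4, 27.6]
tool_rot: [[1.0, 0.0, -0.004], [0.0, -1.0, 0.002], [-0.004, -0.002, -1.0]]
contact_force: [-1.8, 0.0, 0.6]
gripper_width: 0.629
grasp_force: 0.0
```

Emit:
apply_moves:
  moves:
    - [[0, 0, 0.1, 0, 0, 0, 54], [0, 0, 0.19, 0, 0, 0, 54], [0, 0, 0.19, 0, 0, 0, 50], [0, 0, 0.19, 0, 0, 0, 42], [0, 0, 0.19, 0, 0, 0, 32], [0, 0, 0.19, 0, 0, 0, 32], [0, 0, 0.19, 0, 0, 0, 32]]

```text
time_s: 6.9
position: [461.3, -175.1, 9.9]
tool_rot: [[1.0, -0.0, 0.001], [-0.0, -1.0, -0.0], [0.001, 0.0, -1.0]]
contact_force: [0.3, 0.4, -0.7]
gripper_width: 0.377
grasp_force: 0.0
```

```bash
python3 - <<'E'
from h import *
im,p=snap('wrist'); im2,p2=snap('side')
cv2.imwrite('pics/g1.png',np.hstack([cv2.resize(im[:,100:460],(480,560)),cv2.resize(im2[220:330,220:380],(320,220)).repeat(1,0) if 0 else cv2.copyMakeBorder(cv2.resize(im2[220:330,220:380],(320,220)),0,340,0,0,0)])[:,:,::-1])
print(bot.read_state()['grasp_force'],bot.read_state()['gripper_width'])
E
```

```text
0.0 0.3717712819659412
```

View pics/g1.png

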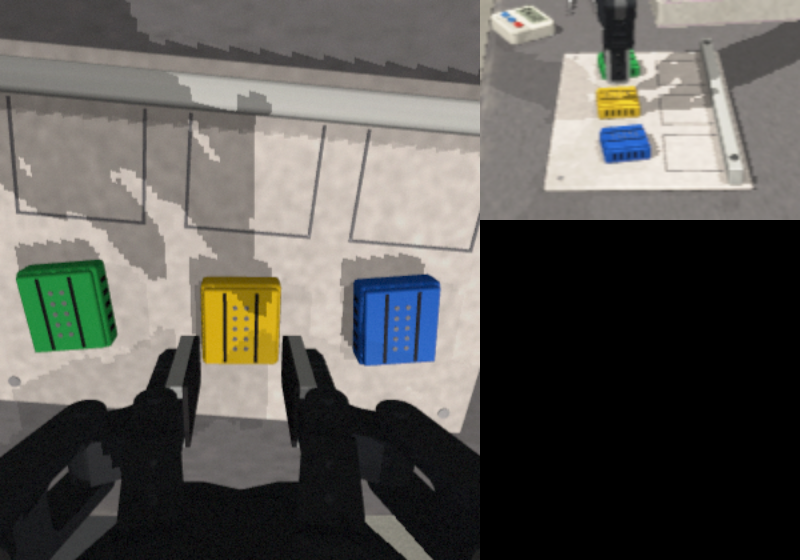

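```bash
python3 - <<'E'
from h import *
s=bot.read_state(); print(s['time_s'],s['position'],s['joints'],bot.hold_point_z, [a for a in dir(bot) if a[0]!='_'])
p=viewer.camera_params('side')
for z in (0,10,20,30,50,80): print(z,np.round(proj(p,(461,-175,z)),1))
p=viewer.camera_params('wrist'); print(np.round(p['position'],1),np.round(p['attitude'],3).tolist())
for z in (10,20,30,50,80): print(z,np.round(proj(p,(461,-175,z)),1))
E
```

```text
7.0 [ 461.13322985 -175.05760019    9.68769678] [-2.36820155e+01  7.04626691e+00  1.23448846e+02  6.23414709e-04
  4.94834444e+01  6.63186075e+01] 18.700000000000003 ['MotionError', 'hold_point_z', 'read_state']
0 [287.4 277. ]
10 [287.3 272.4]
20 [287.2 267.8]
30 [287.1 263.1]
50 [286.9 253.6]
80 [286.5 239.1]
[ 540.5 -174.5  186.8] [[0.002, 0.95, 0.312], [-1.0, 0.002, 0.001], [0.0, -0.312, 0.95]]
10 [280.8 238.2]
20 [280.9 245. ]
30 [280.9 252.6]
50 [281.  270.6]
80 [281.1 307.8]
```

```bash
python3 - <<'E'
from h import *
im2,p2=snap('side'); cv2.imwrite('pics/g2.png',cv2.resize(im2[170:310,230:350],(600,700),interpolation=cv2.INTER_CUBIC)[:600,:,::-1])
for z in (0,10,30,45,60): print(z,np.round(proj(p2,(461,-205,z)),1),np.round(proj(p2,(461,-191,z)),1))
E
```

```text
0 [288.7 285.2] [288.1 281.3]
10 [288.6 280.5] [288.  276.6]
30 [288.4 270.9] [287.8 267.2]
45 [288.2 263.6] [287.6 260. ]
60 [288.1 256.2] [287.5 252.7]
```

View pics/g2.png

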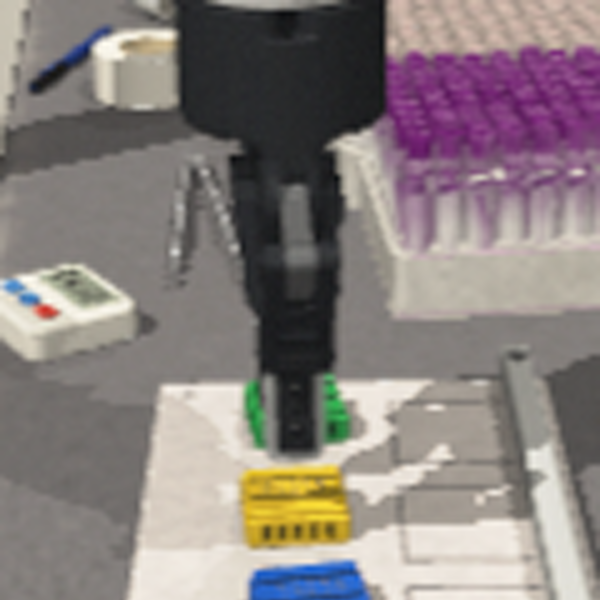

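The side view shows the finger ends at about row 261, above and behind yellow. Both cameras put them near z = 45, although the reported TCP is at 10, and the fingers closed to 32 without touching the 36 mm block. So the real finger ends sit higher than the TCP reading. I'll descend in small guarded steps.

Emit:
apply_moves:
  moves:
    - [[0, 0, 0, 0, 0, 0, 54], [0, 0, 0, 0, 0, 0, 54], [0, 0, 0, 0, 0, 0, 54], [0, 0, 0.02, 0, 0, 0, 54], [0, 0, 0.04, 0, 0, 0, 54], [0, 0, 0.04, 0, 0, 0, 54]]

```text
time_s: 7.65
position: [460.6, -174.8, 5.0]
tool_rot: [[1.0, -0.0, -0.001], [-0.0, -1.0, 0.0], [-0.001, -0.0, -1.0]]
contact_force: [-0.0, -0.0, -0.9]
gripper_width: 0.633
grasp_force: 0.0
```

Emit:
apply_moves:
  moves:
    - [[0, 0, 0.01, 0, 0, 0, 54], [0, 0, 0.02, 0, 0, 0, 54], [0, 0, 0.02, 0, 0, 0, 54]]

```text
time_s: 7.95
position: [460.8, -174.9, 3.3]
tool_rot: [[1.0, 0.0, -0.0], [0.0, -1.0, 0.0], [-0.0, -0.0, -1.0]]
contact_force: [0.1, -0.5, 0.3]
gripper_width: 0.631
grasp_force: 0.0
```

```bash
python3 - <<'E'
from h import *
im,p=snap('wrist'); im2,p2=snap('side')
a=cv2.resize(im[150:420,130:430],(600,540)); b=cv2.resize(im2[190:310,260:320],(200,400))
cv2.imwrite('pics/g3.png',np.hstack([a,cv2.copyMakeBorder(b,0,140,0,0,0)])[:,:,::-1])
s=bot.read_state(); print(s['position'],s['contact_force'],s['gripper_width'])
E
```

```text
[ 460.98322589 -174.98752226    3.4500398 ] [-0.93347154  0.30729495  0.21905591] 0.6299572398148517
```

View pics/g3.png

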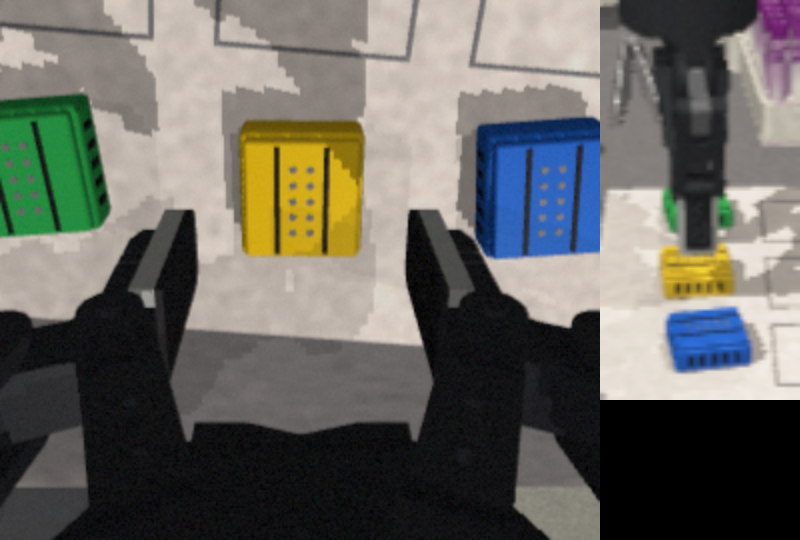

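No contact with the TCP reading below the board top, so the finger ends stand about 37 mm above the reported TCP (measured in both views). I'll keep going down in guarded steps.

Emit:
apply_moves:
  moves:
    - [[0, 0, 0.1, 0, 0, 0, 54], [0, 0, 0.2, 0, 0, 0, 54], [0, 0, 0.2, 0, 0, 0, 54]]

```text
time_s: 8.35
position: [459.0, -174.1, -18.7]
tool_rot: [[1.0, 0.0, -0.004], [0.0, -1.0, 0.002], [-0.004, -0.002, -1.0]]
contact_force: [0.1, -0.5, -0.6]
gripper_width: 0.634
grasp_force: 0.0
```

```bash
python3 - <<'E'
from h import *
im,p=snap('wrist','a1.png'); im2,p2=snap('side','a2.png')
s=bot.read_state(); print(s['position'],s['contact_force'],s['gripper_width'])
# dark finger bottom in side view around col 289
g=im2[:,286:292].max(2).mean(1); print(np.round(g[235:300]).astype(int).tolist())
for z in (0,10,20,30): print(z,np.round(proj(p2,(461,-211,z)),1))
E
```

```text
[ 460.16346366 -174.62751177  -17.4169022 ] [-0.26745669  0.60519026  0.39653098] 0.6314152205409523
[82, 65, 64, 64, 64, 64, 62, 46, 30, 41, 38, 38, 37, 37, 38, 42, 46, 41, 24, 31, 42, 55, 56, 42, 33, 28, 34, 37, 34, 38, 37, 38, 39, 41, 40, 37, 37, 39, 34, 41, 87, 119, 131, 170, 161, 180, 198, 214, 205, 193, 134, 179, 189, 189, 178, 141, 210, 213, 215, 176, 209, 152, 108, 108, 117]
0 [289.  286.9]
10 [288.9 282.2]
20 [288.8 277.4]
30 [288.7 272.6]
```

Emit:
apply_moves:
  moves:
    - [[0, 0, 0.06, 0, 0, 0, 54], [0, 0, 0.1, 0, 0, 0, 54], [0, 0, 0.1, 0, 0, 0, 54], [0, 0, 0.1, 0, 0, 0, 54]]

```text
time_s: 8.85
position: [460.9, -174.9, -26.7]
tool_rot: [[1.0, 0.0, -0.0], [0.0, -1.0, 0.0], [-0.0, -0.0, -1.0]]
contact_force: [0.8, -0.2, -0.1]
gripper_width: 0.632
grasp_force: 0.0
```

Emit:
apply_moves:
  moves:
    - [[0, 0, 0, 0, 0, 0, 46], [0, 0, 0, 0, 0, 0, 40], [0, 0, 0, 0, 0, 0, 34], [0, 0, 0, 0, 0, 0, 30], [0, 0, 0, 0, 0, 0, 30], [0, 0, 0, 0, 0, 0, 30]]

```text
time_s: 9.45
position: [461.4, -175.2, -26.2]
tool_rot: [[1.0, -0.0, 0.001], [-0.0, -1.0, -0.0], [0.001, 0.0, -1.0]]
contact_force: [0.3, 0.4, 2.5]
gripper_width: 0.416
grasp_force: 20.9
```

Gripped at 35.5 mm. I'll slide yellow to its home and turn it to the board's yaw.

Emit:
apply_moves:
  moves:
    - [[0.15, 0.01, 0, 0, 0, 0.01, 30], [0.3, 0.02, 0, 0, 0, 0.02, 30], [0.45, 0.03, 0, 0, 0, 0.03, 30], [0.57, 0.04, 0, 0, 0, 0.04, 30], [0.64, 0.05, 0, 0, 0, 0.048, 30], [0.66, 0.05, 0, 0, 0, 0.048, 30], [0.66, 0.05, 0, 0, 0, 0.048, 30]]

```text
time_s: 10.15
position: [527.1, -180.1, -26.4]
tool_rot: [[0.997, -0.075, -0.0], [-0.075, -0.997, -0.0], [-0.0, 0.0, -1.0]]
contact_force: [-2.0, 0.8, 5.0]
gripper_width: 0.411
grasp_force: 21.4
```

Emit:
apply_moves:
  moves:
    - [[0.02, 0, 0, 0, 0, 0, 30], [0.04, 0, 0, 0, 0, 0, 30], [0.05, 0, 0, 0, 0, 0, 30], [0.05, 0, 0, 0, 0, 0, 30]]

```text
time_s: 10.55
position: [530.8, -180.2, -26.4]
tool_rot: [[0.997, -0.075, -0.002], [-0.075, -0.997, 0.0], [-0.002, -0.0, -1.0]]
contact_force: [-3.8, -0.4, 7.3]
gripper_width: 0.416
grasp_force: 21.6
```

Emit:
apply_moves:
  moves:
    - [[0.02, 0, 0, 0, 0, 0, 30], [0.02, 0, 0, 0, 0, 0, 30]]

```text
time_s: 10.75
position: [530.8, -180.2, -26.4]
tool_rot: [[0.997, -0.075, -0.006], [-0.075, -0.997, 0.001], [-0.006, -0.001, -1.0]]
contact_force: [-9.9, 0.5, 13.4]
gripper_width: 0.417
grasp_force: 22.2
```

Emit:
apply_moves:
  moves:
    - [[0.02, 0, 0, 0, 0, 0, 30], [0.02, 0, 0, 0, 0, 0, 30]]

```text
time_s: 10.95
position: [531.1, -180.2, -26.6]
tool_rot: [[0.997, -0.075, -0.009], [-0.075, -0.997, 0.002], [-0.009, -0.001, -1.0]]
contact_force: [-14.6, -0.4, 16.4]
gripper_width: 0.417
grasp_force: 22.7
```

```bash
cat > chk.py <<'E'
from fit import *
im,p=snap('wrist','c.png'); print(bot.read_state()['contact_force'].round(1))
r=finder.tip_of('wrist','bay_middle'); print('bay',[np.round(onz(p,x['centre'],5),1) for x in r[:1]])
for n in ('blue','yellow','green'):
    try: v,f,a=fitc(p,cass(im,p,n)); print(n,np.round(v,2),f,a)
    except Exception as e: print(n,e)
E
python3 chk.py
```

```text
[-13.5  -0.3  15.9]
bay []
blue [ 378.11 -222.91    0.76] 3466.0 3466
yellow [ 5.2354e+02 -1.7883e+02 -1.1000e-01] 5478.0 19439
green [ 3.9085e+02 -9.5670e+01  1.7000e-01] 2905.0 2905
```

Contact with the rail confirmed: the arm stalled at about 531 mm with 14 N. I'll release, lift and look.

Emit:
apply_moves:
  moves:
    - [[-0.04, 0, 0, 0, 0, 0, 36], [-0.04, 0, 0, 0, 0, 0, 44], [-0.04, 0, 0, 0, 0, 0, 54], [-0.04, 0, 0, 0, 0, 0, 54], [-0.04, 0, -0.3, 0, 0, 0, 54], [-0.04, 0, -0.7, 0, 0, 0, 54], [-0.04, 0, -1, 0, 0, 0, 54], [-0.04, 0, -1, 0, 0, 0, 54]]

```text
time_s: 11.85
position: [536.7, -182.0, 79.0]
tool_rot: [[0.997, -0.075, 0.01], [-0.075, -0.997, -0.004], [0.01, 0.003, -1.0]]
contact_force: [0.4, -0.5, 0.3]
gripper_width: 0.634
grasp_force: 0.0
```

Emit:
apply_moves:
  moves:
    - [[-0.35, 0, -0.2, 0, 0, -0.05, 54], [-0.7, 0, -0.4, 0, 0, -0.05, 54], [-0.7, 0, -0.4, 0, 0, -0.05, 54], [-0.7, 0, -0.4, 0, 0, -0.05, 54]]

```text
time_s: 12.25
position: [462.2, -175.1, 113.4]
tool_rot: [[1.0, 0.003, 0.001], [0.003, -1.0, -0.0], [0.001, 0.0, -1.0]]
contact_force: [0.6, 0.2, -0.3]
gripper_width: 0.632
grasp_force: 0.0
```

```bash
python3 chk.py; python3 -c "
from h import *
print(bot.read_state()['position'])"
```

```text
[ 0.4  0.7 -0.6]
bay []
blue [ 4.6115e+02 -2.4524e+02  1.0000e-01] 1292.0 6392
yellow [ 5.3009e+02 -1.7971e+02 -8.0000e-02] 726.0 7692
green [ 4.6777e+02 -9.6730e+01  1.4000e-01] 1484.0 6437
[ 462.55012779 -175.08098974  112.78624441]
```

Emit:
apply_moves:
  moves:
    - [[-0.01, 0.4, 0, 0, 0, -0.05, 54], [-0.01, 0.7, 0.2, 0, 0, -0.05, 54], [-0.01, 0.7, 0.5, 0, 0, -0.05, 54], [-0.01, 0.7, 0.7, 0, 0, -0.05, 54], [-0.01, 0.7, 0.7, 0, 0, -0.05, 54], [-0.01, 0.7, 0.7, 0, 0, -0.05, 54]]

```text
time_s: 12.95
position: [461.3, -244.8, 42.5]
tool_rot: [[0.997, 0.082, -0.002], [0.082, -0.997, 0.001], [-0.002, -0.001, -1.0]]
contact_force: [-0.1, 0.3, 0.6]
gripper_width: 0.633
grasp_force: 0.0
```

```bash
python3 chk.py; python3 -c "
from h import *
s=bot.read_state();print(s['position'],s['tool_rot'][0])"
```

```text
[ 0.9 -0.1  0.4]
bay [array([466.5, -92.7,   5. ])]
blue [ 4.5968e+02 -2.4675e+02  8.0000e-02] 1641.0 10675
yellow [ 5.2992e+02 -1.8147e+02 -7.0000e-02] 1912.0 14907
green [ 4.6845e+02 -9.4920e+01  2.1000e-01] 2466.0 13496
[ 462.64963274 -245.47826508   44.35779817] [0.99662343 0.08209652 0.00138191]
```

Emit:
apply_moves:
  moves:
    - [[0, 0, 0.3, 0, 0, 0, 54], [0, 0, 0.5, 0, 0, 0, 54], [0, 0, 0.62, 0, 0, 0, 54], [0, 0, 0.7, 0, 0, 0, 54], [0, 0, 0.7, 0, 0, 0, 54], [0, 0, 0.7, 0, 0, 0, 46]]

```text
time_s: 13.65
position: [462.2, -245.5, -25.7]
tool_rot: [[0.997, 0.082, 0.001], [0.082, -0.997, -0.001], [0.001, 0.001, -1.0]]
contact_force: [-0.1, -1.0, 0.4]
gripper_width: 0.543
grasp_force: 0.0
```

Emit:
apply_moves:
  moves:
    - [[0, 0, 0, 0, 0, 0, 40], [0, 0, 0, 0, 0, 0, 34], [0, 0, 0, 0, 0, 0, 30], [0, 0, 0, 0, 0, 0, 30], [0, 0, 0, 0, 0, 0, 30]]

```text
time_s: 14.15
position: [462.6, -245.8, -25.3]
tool_rot: [[0.997, 0.082, 0.002], [0.082, -0.997, -0.001], [0.002, 0.001, -1.0]]
contact_force: [-0.3, 0.7, 4.8]
gripper_width: 0.415
grasp_force: 21.0
```

Emit:
apply_moves:
  moves:
    - [[0.15, 0.04, 0, 0, 0, 0.025, 30], [0.3, 0.08, 0, 0, 0, 0.05, 30], [0.45, 0.11, 0, 0, 0, 0.075, 30], [0.54, 0.14, 0, 0, 0, 0.1, 30], [0.58, 0.14, 0, 0, 0, 0.1, 30], [0.58, 0.14, 0, 0, 0, 0.1, 30]]

```text
time_s: 14.75
position: [521.1, -255.0, -25.7]
tool_rot: [[0.997, -0.075, 0.001], [-0.075, -0.997, -0.001], [0.001, 0.001, -1.0]]
contact_force: [-1.4, -2.0, 5.5]
gripper_width: 0.418
grasp_force: 21.3
```

Emit:
apply_moves:
  moves:
    - [[0.02, 0, 0, 0, 0, 0, 30], [0.04, 0, 0, 0, 0, 0, 30], [0.05, 0, 0, 0, 0, 0, 30], [0.05, 0, 0, 0, 0, 0, 30]]

```text
time_s: 15.15
position: [524.6, -254.9, -25.7]
tool_rot: [[0.997, -0.075, -0.001], [-0.075, -0.997, -0.0], [-0.001, 0.0, -1.0]]
contact_force: [-4.9, -0.4, 8.4]
gripper_width: 0.413
grasp_force: 21.6
```

Emit:
apply_moves:
  moves:
    - [[0.02, 0, 0, 0, 0, 0, 30], [0.02, 0, 0, 0, 0, 0, 30]]

```text
time_s: 15.35
position: [525.9, -255.0, -25.7]
tool_rot: [[0.997, -0.075, -0.003], [-0.075, -0.997, 0.0], [-0.003, -0.0, -1.0]]
contact_force: [-6.2, -0.6, 10.2]
gripper_width: 0.416
grasp_force: 21.8
```

Emit:
apply_moves:
  moves:
    - [[0.02, 0, 0, 0, 0, 0, 30], [0.02, 0, 0, 0, 0, 0, 30]]

```text
time_s: 15.55
position: [525.7, -254.9, -25.7]
tool_rot: [[0.997, -0.074, -0.007], [-0.074, -0.997, 0.001], [-0.007, -0.001, -1.0]]
contact_force: [-12.6, -0.1, 15.8]
gripper_width: 0.415
grasp_force: 22.4
```

Emit:
apply_moves:
  moves:
    - [[-0.04, 0, 0, 0, 0, 0, 36], [-0.04, 0, 0, 0, 0, 0, 44], [-0.04, 0, 0, 0, 0, 0, 54], [-0.04, 0, 0, 0, 0, 0, 54], [-0.04, 0, -0.3, 0, 0, 0, 54], [-0.04, 0, -0.7, 0, 0, 0, 54], [-0.04, 0, -1, 0, 0, 0, 54], [-0.04, 0, -1, 0, 0, 0, 54]]

```text
time_s: 16.35
position: [529.7, -256.8, 79.1]
tool_rot: [[0.997, -0.075, 0.009], [-0.075, -0.997, -0.005], [0.009, 0.004, -1.0]]
contact_force: [1.6, -0.1, -0.7]
gripper_width: 0.627
grasp_force: 0.0
```

Emit:
apply_moves:
  moves:
    - [[-0.3, -0.5, -0.3, 0, 0, -0.05, 54], [-0.6, -0.9, -0.3, 0, 0, -0.1, 54], [-0.6, -0.9, -0.3, 0, 0, -0.15, 54], [-0.6, -0.9, -0.3, 0, 0, -0.15, 54], [-0.6, -0.9, -0.3, 0, 0, -0.15, 54]]

```text
time_s: 16.85
position: [472.5, -160.5, 103.1]
tool_rot: [[0.987, 0.159, 0.0], [0.159, -0.987, -0.0], [0.0, 0.0, -1.0]]
contact_force: [0.4, -0.5, 0.2]
gripper_width: 0.633
grasp_force: 0.0
```

```bash
python3 chk.py; python3 -c "
from h import *
s=bot.read_state();print(s['position'],s['tool_rot'][0])"
```

```text
[-0.5  0.1  0.5]
bay []
blue [ 5.2388e+02 -2.5370e+02 -8.0000e-02] 1313.0 7883
yellow [ 5.3035e+02 -1.7917e+02 -5.0000e-02] 875.0 7953
green [ 4.6691e+02 -9.5030e+01  6.0000e-02] 1470.0 6856
[ 472.87192589 -161.16676059  103.16962485] [9.87430881e-01 1.58051414e-01 7.24991202e-05]
```

Emit:
apply_moves:
  moves:
    - [[0.04, -0.4, 0, 0, 0, 0.03, 54], [0.04, -0.66, 0.2, 0, 0, 0.03, 54], [0.04, -0.66, 0.5, 0, 0, 0.03, 54], [0.04, -0.66, 0.7, 0, 0, 0.03, 54], [0.04, -0.66, 0.7, 0, 0, 0.03, 54]]

```text
time_s: 17.45
position: [463.1, -94.4, 30.2]
tool_rot: [[0.994, 0.112, -0.007], [0.112, -0.994, 0.002], [-0.006, -0.002, -1.0]]
contact_force: [-1.2, 0.2, -0.3]
gripper_width: 0.631
grasp_force: 0.0
```

Emit:
apply_moves:
  moves:
    - [[0, 0, 0.25, 0, 0, 0, 54], [0, 0, 0.4, 0, 0, 0, 54], [0, 0, 0.52, 0, 0, 0, 54], [0, 0, 0.59, 0, 0, 0, 54], [0, 0, 0.59, 0, 0, 0, 54], [0, 0, 0.59, 0, 0, 0, 46]]

```text
time_s: 18.05
position: [466.4, -95.0, -24.9]
tool_rot: [[0.994, 0.113, 0.001], [0.113, -0.994, -0.0], [0.001, 0.0, -1.0]]
contact_force: [0.1, 0.2, 0.0]
gripper_width: 0.542
grasp_force: 0.0
```

Emit:
apply_moves:
  moves:
    - [[0, 0, 0, 0, 0, 0, 40], [0, 0, 0, 0, 0, 0, 34], [0, 0, 0, 0, 0, 0, 30], [0, 0, 0, 0, 0, 0, 30], [0, 0, 0, 0, 0, 0, 30]]

```text
time_s: 18.55
position: [466.7, -94.9, -24.5]
tool_rot: [[0.994, 0.113, 0.002], [0.113, -0.994, -0.001], [0.002, 0.001, -1.0]]
contact_force: [-1.6, 0.0, 5.8]
gripper_width: 0.418
grasp_force: 20.4
```

Emit:
apply_moves:
  moves:
    - [[0.15, 0.04, 0, 0, 0, 0.03, 30], [0.3, 0.08, 0, 0, 0, 0.06, 30], [0.45, 0.12, 0, 0, 0, 0.09, 30], [0.58, 0.16, 0, 0, 0, 0.12, 30], [0.64, 0.18, 0, 0, 0, 0.12, 30], [0.64, 0.18, 0, 0, 0, 0.12, 30]]

```text
time_s: 19.15
position: [532.9, -105.6, -25.0]
tool_rot: [[0.997, -0.075, 0.002], [-0.075, -0.997, -0.0], [0.002, 0.0, -1.0]]
contact_force: [1.2, -1.2, 1.4]
gripper_width: 0.411
grasp_force: 20.4
```

Emit:
apply_moves:
  moves:
    - [[0.02, 0, 0, 0, 0, 0, 30], [0.04, 0, 0, 0, 0, 0, 30], [0.05, 0, 0, 0, 0, 0, 30], [0.05, 0, 0, 0, 0, 0, 30]]

```text
time_s: 19.55
position: [533.5, -105.5, -25.1]
tool_rot: [[0.997, -0.074, -0.005], [-0.074, -0.997, 0.0], [-0.005, -0.0, -1.0]]
contact_force: [-8.9, -0.5, 13.1]
gripper_width: 0.419
grasp_force: 21.4
```

Emit:
apply_moves:
  moves:
    - [[0.02, 0, 0, 0, 0, 0, 30], [0.02, 0, 0, 0, 0, 0, 30]]

```text
time_s: 19.75
position: [535.7, -105.6, -25.1]
tool_rot: [[0.997, -0.074, -0.004], [-0.074, -0.997, 0.001], [-0.004, -0.0, -1.0]]
contact_force: [-7.5, -0.4, 13.0]
gripper_width: 0.412
grasp_force: 21.4
```

Emit:
apply_moves:
  moves:
    - [[0.02, 0, 0, 0, 0, 0, 30], [0.02, 0, 0, 0, 0, 0, 30]]

```text
time_s: 19.95
position: [536.3, -105.6, -25.1]
tool_rot: [[0.997, -0.075, -0.007], [-0.075, -0.997, 0.001], [-0.007, -0.0, -1.0]]
contact_force: [-11.4, 0.1, 15.9]
gripper_width: 0.415
grasp_force: 21.8
```

Emit:
apply_moves:
  moves:
    - [[-0.04, 0, 0, 0, 0, 0, 36], [-0.04, 0, 0, 0, 0, 0, 44], [-0.04, 0, 0, 0, 0, 0, 54], [-0.04, 0, 0, 0, 0, 0, 54], [-0.04, 0, -0.3, 0, 0, 0, 54], [-0.04, 0, -0.7, 0, 0, 0, 54], [-0.04, 0, -1, 0, 0, 0, 54], [-0.04, 0, -1, 0, 0, 0, 54]]

```text
time_s: 20.75
position: [541.0, -106.7, 79.9]
tool_rot: [[0.997, -0.075, 0.01], [-0.075, -0.997, -0.002], [0.01, 0.002, -1.0]]
contact_force: [1.0, -0.1, -1.0]
gripper_width: 0.632
grasp_force: 0.0
```

Emit:
apply_moves:
  moves:
    - [[-0.4, 0, -0.4, 0, 0, 0, 54], [-0.8, 0, -0.8, 0, 0, 0, 54], [-0.9, 0, -1, 0, 0, 0, 54], [-0.9, 0, -1, 0, 0, 0, 54], [-0.9, 0, -1, 0, 0, 0, 54]]

```text
time_s: 21.25
position: [446.9, -99.0, 174.6]
tool_rot: [[0.997, -0.075, 0.002], [-0.075, -0.997, -0.0], [0.002, 0.0, -1.0]]
contact_force: [0.6, 0.1, -0.7]
gripper_width: 0.631
grasp_force: 0.0
```

```bash
python3 chk.py; python3 -c "
from h import *
s=bot.read_state();print(s['position'],s['tool_rot'][0])"
```

```text
[-0.2  0.6 -0.3]
bay []
blue [ 5.2372e+02 -2.5347e+02 -8.0000e-02] 977.0 5978
yellow [ 5.3011e+02 -1.7807e+02 -7.0000e-02] 755.0 5661
green [ 5.3585e+02 -1.0506e+02 -6.0000e-02] 737.0 5248
[446.1167853  -98.68611831 172.86385242] [ 0.99716508 -0.07521642 -0.00207343]
```

Emit:
apply_moves:
  moves:
    - [[0, -0.3, 0, 0, 0, -0.09, 45], [0, -0.6, 0, 0, 0, -0.18, 45], [0, -0.9, 0, 0, 0, -0.27, 45], [0, -1, 0, 0, 0, -0.36, 45], [0, -1, 0, 0, 0, -0.45, 45], [0, -1, 0, 0, 0, -0.5, 45], [0, -1, 0, 0, 0, -0.5, 45]]

```text
time_s: 22.05
position: [453.5, 1.2, 172.4]
tool_rot: [[0.758, 0.653, -0.004], [0.653, -0.758, 0.0], [-0.003, -0.003, -1.0]]
contact_force: [-0.0, 0.5, 0.1]
gripper_width: 0.527
grasp_force: 0.0
```

Emit:
apply_moves:
  moves:
    - [[0.2, -0.3, 0, 0, 0, -0.09, 45], [0.4, -0.6, 0, 0, 0, -0.18, 45], [0.6, -0.9, 0, 0, 0, -0.27, 45], [0.68, -1, 0, 0, 0, -0.36, 45], [0.68, -1, 0, 0, 0, -0.45, 45], [0.68, -1, 0, 0, 0, -0.54, 45], [0.68, -1, 0, 0, 0, -0.547, 45], [0.68, -1, 0, 0, 0, -0.547, 45]]

```text
time_s: 22.85
position: [440.2, 120.9, 173.6]
tool_rot: [[0.006, 1.0, -0.002], [1.0, -0.006, -0.0], [-0.0, -0.002, -1.0]]
contact_force: [-0.2, 0.5, -0.7]
gripper_width: 0.529
grasp_force: 0.0
```

```bash
cat > tw.py <<'E'
from h import *
import sys
s=bot.read_state(); print(s['position'].round(1),np.round(s['tool_rot'][0],3),np.round(s['tool_rot'][1],3))
im,p=snap('wrist',sys.argv[1])
for t,z in [('tip_left',6),('tip_right',6),('tail',6),('tweezers',0)]:
    q=finder.tip_of('wrist',t); print(t,[(round(x['score'],2),np.round(onz(p,x['centre'],z),1),np.round(x['centre'],1)) for x in q[:1]])
r=finder.silhouettes('wrist','tweezers')
if r:
    m=r[0]['mask']; ys,xs=np.nonzero(m); P=np.array([onz(p,(x,y),9)[:2] for x,y in zip(xs,ys)])
    for a in range(60,270,15):
        k=np.abs(P[:,1]-a)<3
        if k.any(): print(a,P[k,0].min().round(1),P[k,0].max().round(1))
    print('y range',P[:,1].min(),P[:,1].max())
E
python3 tw.py t1.png
```

```text
[440.2 120.9 173.6] [ 0.006  1.    -0.002] [ 1.    -0.006 -0.   ]
tip_left [(0.85, array([460.5,  66.5,   6. ]), array([298.1, 223. ]))]
tip_right [(0.92, array([420.4,  67.7,   6. ]), array([265. , 222.2]))]
tail [(0.68, array([434.9, 249.4,   6. ]), array([275.7,  56.7]))]
tweezers [(0.7, array([438.8, 150.9,   0. ]), array([279.9, 152.4]))]
105 423.6 423.6
150 426.7 426.7
165 427.9 428.0
180 446.7 446.7
195 430.6 430.6
210 442.4 444.5
240 432.2 441.4
y range 106.47629678259302 250.52079495002945
```

View pics/t1.png

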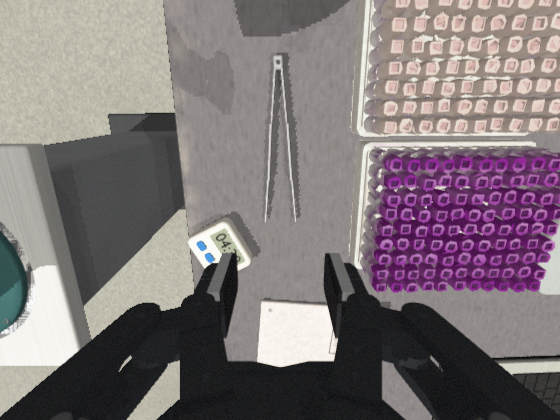

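Tips at (265,222) and (296,222), tail at (278,57). That places the tweezers along -y with their origin near (439,153.5), which matches the given sizes (36 mm gap, 180 mm long). Going down to grasp.

Emit:
apply_moves:
  moves:
    - [[0.33, -0.01, 0.2, 0, 0, 0, 45], [0.33, -0.01, 0.6, 0, 0, 0, 45], [0.33, -0.01, 1, 0, 0, 0, 45], [0.33, -0.01, 1, 0, 0, 0, 45], [0.33, -0.01, 1, 0, 0, 0, 45]]

```text
time_s: 23.65
position: [439.0, 153.7, 74.4]
tool_rot: [[0.002, 1.0, -0.002], [1.0, -0.002, -0.001], [-0.001, -0.002, -1.0]]
contact_force: [0.2, -0.1, 0.1]
gripper_width: 0.526
grasp_force: 0.0
```

```bash
python3 tw.py t2.png
```

```text
[439.  153.7  74.4] [ 0.002  1.    -0.002] [ 1.    -0.002 -0.001]
tip_left [(0.95, array([457.6,  65.9,   6. ]), array([301.2, 295. ]))]
tip_right [(0.56, array([419.7,  67.7,   6. ]), array([260.7, 293.3]))]
tail []
tweezers [(0.83, array([436.8, 154.3,   0. ]), array([278.8, 203.3]))]
75 420.2 457.1
90 421.5 455.9
105 422.6 454.7
120 423.8 452.7
135 424.9 451.6
150 426.0 450.5
165 426.3 449.4
180 427.2 448.4
195 429.1 445.8
210 430.8 444.1
225 431.7 443.2
240 432.6 441.6
y range 71.18325204371797 250.47150971009825
```

Emit:
apply_moves:
  moves:
    - [[0, -0.006, 0.4, 0, 0, 0, 45], [0, -0.006, 0.7, 0, 0, 0, 45], [0, -0.006, 0.9, 0, 0, 0, 45], [0, -0.006, 0.97, 0, 0, 0, 45], [0, -0.006, 0.97, 0, 0, 0, 45], [0, -0.006, 0.97, 0, 0, 0, 45]]

```text
time_s: 24.55
position: [440.2, 154.3, -21.3]
tool_rot: [[0.002, 1.0, 0.002], [1.0, -0.002, 0.001], [0.001, 0.002, -1.0]]
contact_force: [0.0, 0.1, 0.7]
gripper_width: 0.526
grasp_force: 0.0
```

Emit:
apply_moves:
  moves:
    - [[0, 0, 0, 0, 0, 0, 35], [0, 0, 0.02, 0, 0, 0, 28], [0, 0, 0.03, 0, 0, 0, 26], [0, 0, 0.03, 0, 0, 0, 26], [0, 0, 0.03, 0, 0, 0, 26]]

```text
time_s: 25.05
position: [439.2, 154.0, -25.4]
tool_rot: [[0.002, 1.0, 0.0], [1.0, -0.002, 0.0], [0.0, 0.0, -1.0]]
contact_force: [-0.5, 0.3, 0.2]
gripper_width: 0.302
grasp_force: 0.2
```

```bash
python3 - <<'E'
from h import *
im,p=snap('wrist'); im2,p2=snap('scene')
s=bot.read_state(); print(s['position'],s['contact_force'],s['grasp_force'],s['gripper_width']*85.4)
X=proj(p2,(439,153,10)); c,r=int(X[0]),int(X[1]); print(c,r)
a=cv2.resize(im[130:400,150:420],(500,500)); b=cv2.resize(im2[max(r-60,0):r+60,c-36:c+36],(300,500),interpolation=cv2.INTER_CUBIC)
cv2.imwrite('pics/t3.png',np.hstack([a,b])[:,:,::-1])
E
```

```text
[439.12163246 154.02448012 -25.42648485] [-0.12217161  0.20475506 -0.0319861 ] 0.18969540620673797 25.80902867822325
262 228
```

View pics/t3.png

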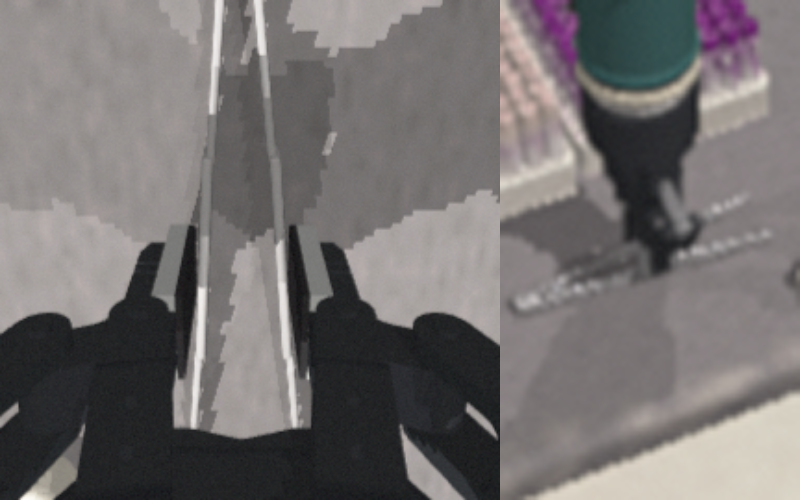

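Emit:
apply_moves:
  moves:
    - [[0, 0, 0, 0, 0, 0, 30], [0, 0, 0, 0, 0, 0, 30], [0, 0, 0.03, 0, 0, 0, 30], [0, 0, 0.03, 0, 0, 0, 30], [0, 0, 0.03, 0, 0, 0, 30]]

```text
time_s: 25.65
position: [438.6, 153.9, -28.8]
tool_rot: [[0.002, 1.0, -0.001], [1.0, -0.002, -0.0], [-0.0, -0.001, -1.0]]
contact_force: [-0.0, -0.3, 0.2]
gripper_width: 0.35
grasp_force: 0.0
```

Emit:
apply_moves:
  moves:
    - [[0, 0, 0.01, 0, 0, 0, 30], [0, 0, 0.02, 0, 0, 0, 30], [0, 0, 0.02, 0, 0, 0, 30]]

```text
time_s: 25.95
position: [438.8, 153.9, -30.7]
tool_rot: [[0.002, 1.0, -0.0], [1.0, -0.002, -0.0], [-0.0, -0.0, -1.0]]
contact_force: [0.1, -0.7, -0.8]
gripper_width: 0.351
grasp_force: 0.0
```

```bash
python3 - <<'E'
from h import *
im2,p2=snap('side'); s=bot.read_state(); print(s['position'],s['contact_force'],s['grasp_force'])
X=proj(p2,(439,153,0)); c=int(X[0]); print(X)
for z in (0,5,10,20): print(z,np.round(proj(p2,(439,142,z)),1))
g=im2.max(2)
for r in range(190,222): print(r,g[r,c-12:c+13:1].tolist())
E
```

```text
[438.83006752 153.94185703 -30.63121216] [ 0.19633446  0.82876704 -0.39000641] 0.0
(np.float64(269.3791328341036), np.float64(215.36281968318292))
0 [269.5 216.9]
5 [269.5 215.1]
10 [269.4 213.4]
20 [269.3 209.8]
190 [214, 212, 159, 39, 39, 38, 39, 78, 131, 168, 149, 107, 112, 118, 118, 120, 115, 81, 38, 36, 37, 55, 87, 130, 153]
191 [218, 215, 162, 38, 37, 40, 39, 80, 100, 104, 120, 124, 121, 117, 119, 119, 121, 94, 41, 38, 39, 46, 94, 117, 117]
192 [114, 114, 86, 37, 39, 37, 39, 74, 109, 118, 121, 122, 120, 118, 118, 118, 117, 95, 52, 37, 34, 27, 83, 115, 114]
193 [114, 105, 71, 26, 29, 31, 35, 88, 120, 121, 122, 121, 120, 117, 117, 116, 119, 102, 56, 26, 22, 23, 63, 96, 91]
194 [96, 99, 67, 32, 26, 25, 38, 93, 122, 124, 120, 121, 120, 117, 116, 116, 118, 100, 57, 34, 31, 30, 41, 44, 34]
195 [29, 26, 32, 33, 29, 30, 45, 96, 122, 121, 122, 122, 122, 119, 117, 115, 115, 109, 79, 34, 30, 30, 34, 32, 33]
196 [35, 35, 36, 37, 37, 37, 63, 103, 122, 123, 123, 121, 121, 120, 117, 115, 115, 121, 94, 38, 35, 30, 33, 33, 29]
197 [33, 35, 37, 36, 36, 38, 75, 110, 123, 124, 124, 123, 121, 121, 
[... 2189 characters left out ...]
, 77, 80, 104, 122, 120, 107, 99, 102, 135, 130, 74, 97, 119, 119, 122]
217 [118, 117, 116, 116, 116, 117, 116, 114, 118, 105, 78, 80, 103, 121, 119, 115, 109, 98, 118, 131, 103, 77, 104, 123, 123]
218 [114, 114, 115, 116, 117, 116, 110, 106, 108, 93, 77, 80, 102, 124, 121, 118, 110, 97, 106, 155, 142, 80, 108, 122, 123]
219 [115, 115, 114, 115, 116, 119, 114, 124, 125, 86, 74, 83, 103, 121, 117, 117, 116, 108, 127, 147, 117, 99, 117, 120, 123]
220 [115, 116, 115, 116, 120, 124, 122, 155, 149, 83, 78, 104, 120, 116, 114, 116, 116, 111, 103, 110, 108, 92, 79, 101, 122]
221 [117, 119, 120, 121, 123, 124, 112, 125, 117, 73, 77, 99, 116, 116, 115, 116, 117, 117, 109, 107, 140, 131, 78, 102, 122]
```

Finger ends measured at about z = 7 mm beside the plates. I'll squeeze towards 13 mm.

Emit:
apply_moves:
  moves:
    - [[0, 0, 0, 0, 0, 0, 24], [0, 0, 0, 0, 0, 0, 20], [0, 0, 0, 0, 0, 0, 17], [0, 0, 0, 0, 0, 0, 15], [0, 0, 0, 0, 0, 0, 13], [0, 0, 0, 0, 0, 0, 13], [0, 0, 0, 0, 0, 0, 13]]

```text
time_s: 26.7
position: [439.3, 154.1, -30.1]
tool_rot: [[0.002, 1.0, 0.001], [1.0, -0.002, 0.0], [0.0, 0.001, -1.0]]
contact_force: [-1.6, -0.7, 4.6]
gripper_width: 0.152
grasp_force: 9.5
```

Emit:
apply_moves:
  moves:
    - [[0, 0, -0.1, 0, 0, 0, 13], [0, 0, -0.2, 0, 0, 0, 13], [0, 0, -0.3, 0, 0, 0, 13], [0, 0, -0.3, 0, 0, 0, 13]]

```text
time_s: 27.1
position: [440.6, 154.5, 1.5]
tool_rot: [[0.002, 1.0, 0.004], [1.0, -0.002, 0.001], [0.001, 0.004, -1.0]]
contact_force: [0.2, -0.4, -1.2]
gripper_width: 0.154
grasp_force: 7.9
```

```bash
python3 tw.py t4.png; python3 -c "
from h import *
p=viewer.camera_params('wrist')
for t in ('tip_left','tip_right'):
    q=finder.tip_of('wrist',t)
    if q: print(t,[np.round(onz(p,q[0]['centre'],z),1) for z in (20,30,40)])
for t in ('tip_left','tip_right','tail'):
    for n in ('side','scene'):
        viewer.capture(n); q=finder.tip_of(n,t); print(n,t,q and (q[0]['score'],np.round(q[0]['centre'],1)))
"
```

```text
[440.6 154.5   1.5] [0.002 1.    0.004] [ 1.    -0.002  0.001]
tip_left []
tip_right []
tail [(0.74, array([438.5, 253.8,   6. ]), array([277.7,  68.2]))]
tweezers [(0.81, array([440. , 137.9,   0. ]), array([280.5, 262. ]))]
60 431.9 433.3
75 431.3 449.4
90 431.5 449.2
105 432.4 448.3
120 431.3 448.1
135 432.1 447.9
150 431.7 448.3
165 431.9 448.1
180 433.2 446.8
195 433.4 446.0
210 433.6 445.3
225 433.7 445.1
240 433.4 446.0
255 433.6 445.3
y range 62.30094050853984 255.43164649898847
side tip_left (0.46, array([271.7, 210.2]))
scene tip_left (0.43, array([287. , 213.1]))
side tip_right []
scene tip_right (0.48, array([289.2, 215.9]))
side tail (0.56, array([267.6, 189.8]))
scene tail (0.64, array([229.9, 235.7]))
```

The tweezers are held at 8 N and lifted. I'll carry them higher, then sideways to the board.

Emit:
apply_moves:
  moves:
    - [[0, 0, -0.2, 0, 0, 0, 13], [0, 0, -0.4, 0, 0, 0, 13], [0, 0, -0.6, 0, 0, 0, 13], [0, 0, -0.8, 0, 0, 0, 13], [0, 0, -0.9, 0, 0, 0, 13], [0, 0, -0.9, 0, 0, 0, 13]]

```text
time_s: 28.7
position: [440.4, 154.4, 91.1]
tool_rot: [[0.002, 1.0, 0.003], [1.0, -0.002, 0.001], [0.001, 0.003, -1.0]]
contact_force: [0.6, 0.6, -0.3]
gripper_width: 0.16
grasp_force: 7.9
```

Emit:
apply_moves:
  moves:
    - [[-0.15, 0, 0, 0, 0, 0, 13], [-0.4, 0, 0, 0, 0, 0, 13], [-0.7, 0, 0, 0, 0, 0, 13], [-1, 0, 0, 0, 0, 0, 13]]

```text
time_s: 29.1
position: [437.6, 53.1, 88.1]
tool_rot: [[0.001, 1.0, -0.002], [1.0, -0.001, -0.0], [-0.0, -0.002, -1.0]]
contact_force: [1.1, -0.7, -1.0]
gripper_width: 0.152
grasp_force: 7.9
```

Emit:
apply_moves:
  moves:
    - [[-0.3, 0, 0, 0, 0, 0, 13], [-0.6, 0, 0, 0, 0, 0, 13], [-0.8, 0, 0, 0, 0, 0, 13], [-1, 0, 0, 0, 0, 0, 13]]

```text
time_s: 29.5
position: [437.4, -47.0, 88.0]
tool_rot: [[0.002, 1.0, -0.002], [1.0, -0.002, 0.0], [0.0, -0.002, -1.0]]
contact_force: [-1.5, -0.1, -0.5]
gripper_width: 0.153
grasp_force: 7.9
```

Emit:
apply_moves:
  moves:
    - [[-0.3, 0, 0, 0, 0, 0, 13], [-0.6, 0, 0, 0, 0, 0, 13], [-0.8, 0, 0, 0, 0, 0, 13], [-1, 0, 0, 0, 0, 0, 13], [-1, 0, 0, 0, 0, 0, 13]]

```text
time_s: 30.0
position: [437.7, -147.6, 88.3]
tool_rot: [[0.004, 1.0, -0.002], [1.0, -0.004, 0.0], [0.0, -0.002, -1.0]]
contact_force: [0.5, -0.2, -1.4]
gripper_width: 0.152
grasp_force: 7.9
```

Emit:
apply_moves:
  moves:
    - [[0, 0, 0, 0, 0, -0.06, 13], [0, 0, 0, 0, 0, -0.13, 13], [0, 0, 0, 0, 0, -0.2, 13], [0, 0, 0, 0, 0, -0.27, 13], [0, 0, 0, 0, 0, -0.34, 13], [0, 0, 0, 0, 0, -0.41, 13], [0, 0, 0, 0, 0, -0.47, 13], [0, 0, 0, 0, 0, -0.47, 13]]

```text
time_s: 30.8
position: [437.7, -144.9, 88.4]
tool_rot: [[-0.672, 0.74, -0.002], [0.74, 0.672, 0.001], [0.002, -0.001, -1.0]]
contact_force: [0.1, -0.1, 0.1]
gripper_width: 0.157
grasp_force: 7.9
```

Emit:
apply_moves:
  moves:
    - [[0, 0, 0, 0, 0, -0.06, 13], [0, 0, 0, 0, 0, -0.13, 13], [0, 0, 0, 0, 0, -0.2, 13], [0, 0, 0, 0, 0, -0.27, 13], [0, 0, 0, 0, 0, -0.34, 13], [0, 0, 0, 0, 0, -0.41, 13], [0, 0, 0, 0, 0, -0.476, 13], [0, 0, 0, 0, 0, -0.476, 13]]

```text
time_s: 31.6
position: [438.0, -145.3, 88.8]
tool_rot: [[-0.996, 0.088, -0.001], [0.088, 0.996, 0.001], [0.001, 0.001, -1.0]]
contact_force: [0.2, -0.6, -1.4]
gripper_width: 0.157
grasp_force: 7.9
```

Emit:
apply_moves:
  moves:
    - [[-0.1, -0.2, 0, 0, 0, 0, 13], [-0.1, -0.5, 0.1, 0, 0, 0, 13], [-0.1, -0.8, 0.3, 0, 0, 0, 13], [-0.1, -1, 0.5, 0, 0, 0, 13], [-0.1, -1, 0.55, 0, 0, 0, 13], [-0.1, -1, 0.55, 0, 0, 0, 13], [-0.1, -1, 0.55, 0, 0, 0, 13]]

```text
time_s: 32.3
position: [440.0, -245.7, 34.7]
tool_rot: [[-0.996, 0.087, -0.0], [0.087, 0.996, 0.0], [0.0, 0.0, -1.0]]
contact_force: [0.5, 0.6, -0.5]
gripper_width: 0.156
grasp_force: 8.0
```

```bash
cat > fin.py <<'E'
from fit import *
import sys
s=bot.read_state(); print(s['position'].round(1),s['tool_rot'].round(3).tolist(),s['grasp_force'],s['gripper_width']*85.4)
R={}
for n in ('wrist','side','scene'):
    im,p=snap(n,sys.argv[1]+n+'.png')
    for t in ('tip_left','tip_right','tail','tweezers','cassette_blue'):
        q=finder.tip_of(n,t)
        if q: R[n,t]=(p,q[0]['centre']); print(n,t,round(q[0]['score'],2),np.round(q[0]['centre'],1))
    if n=='wrist':
        for c in ('blue','yellow','green'):
            try: v,f,a=fitc(p,cass(im,p,c)); print(c,np.round(v,2),f,a)
            except Exception as e: print(c,e)
zt=float(s['position'][2])+36
for t in ('tip_left','tip_right','tail'):
    rs=[ray(*R[k]) for k in R if k[1]==t]
    if ('wrist',t) in R: print(t,'wrist@z',round(zt,1),np.round(onz(*R['wrist',t],zt),1))
    if len(rs)>1: print(t,'tri',np.round(tri(rs),1))
E
python3 fin.py f1
```

```text
[ 440.  -245.7   34.7] [[-0.996, 0.087, -0.0], [0.087, 0.996, 0.0], [0.0, 0.0, -1.0]] 7.956773489713669 13.288998799465968
wrist tip_left 0.41 [284.8 266.1]
wrist tail 0.74 [278.5  66. ]
wrist tweezers 0.96 [281.  261.9]
wrist cassette_blue 0.56 [277.3 323.8]
blue [ 5.2691e+02 -2.5261e+02 -6.0000e-02] 5326.0 5280
yellow max() iterable argument is empty
green [ 5.3716e+02 -1.0471e+02  1.3000e-01] 2561.0 10153
side tip_left 0.49 [332.  256.5]
side tip_right 0.85 [330.2 265.2]
side tail 0.89 [219.2 263.9]
side tweezers 0.85 [278.  262.7]
side cassette_blue 0.87 [324.3 296.2]
scene tip_left 0.32 [178.6 269.2]
scene tail 0.55 [400.2 196.7]
scene tweezers 0.4 [382.5 171. ]
tip_left wrist@z 70.7 [ 438.4 -242.7   70.7]
tip_left tri [ 559.9   79.3 -130.6]
tail wrist@z 70.7 [ 343.1 -237.6   70.7]
tail tri [ 340.3 -234.3   63.5]
```

```bash
python3 - <<'E'
from h import *
pw=viewer.camera_params('wrist'); ps=viewer.camera_params('side'); s=bot.read_state()
print('tail tri',tri([ray(pw,(278.5,66)),ray(ps,(219.2,263.9))]).round(1))
m=finder.silhouettes('wrist','tweezers')[0]['mask']; ys,xs=np.nonzero(m)
P=[]
for r in range(ys.min(),ys.max(),12):
    k=xs[ys==r]
    if len(k): a,b=[onz(pw,(x,r),s['position'][2]+42) for x in (k.min(),k.max()+1)]; print(r,k.min(),k.max(),a[:2].round(1),b[:2].round(1),round(b[1]-a[1],1))
m=finder.silhouettes('side','tweezers')
m=m[0]['mask']; ys,xs=np.nonzero(m); print('side',xs.min(),xs.max(),ys.min(),ys.max())
for c in list(range(xs.min(),xs.max()+1,8))+[xs.max()-1,xs.max()]: k=ys[xs==c]; print(c,sorted(set(k.tolist())))
d=np.array([.996,-.087]); n=np.array([.087,.996]); g=s['position'][:2]
for lab,u,v in (('L',85,7),('R',85,-7),('tail',-95,0)):
    print(lab,[np.round(proj(ps,(*(g+u*d+v*n),z)),1) for z in (61,66,71,76)])
for a,b in ((-20,-18),(-20,18),(20,-18),(20,18)):
    pass
E
```

```text
tail tri [ 342.1 -238.6   69.6]
63 270 276 [ 342.2 -241.9] [ 342.5 -239.1] 2.8
75 267 291 [ 346.6 -243.5] [ 347.4 -233.3] 10.2
87 267 292 [ 351.1 -244. ] [ 352.  -233.3] 10.7
99 270 289 [ 355.9 -243.2] [ 356.6 -234.8] 8.3
111 270 290 [ 360.6 -243.6] [ 361.4 -234.8] 8.9
123 269 291 [ 365.5 -244.5] [ 366.3 -234.7] 9.8
135 268 290 [ 370.5 -245.4] [ 371.3 -235.5] 9.9
147 269 290 [ 375.6 -245.5] [ 376.4 -235.9] 9.6
159 268 290 [ 380.8 -246.5] [ 381.7 -236.3] 10.2
171 268 292 [ 386.2 -247. ] [ 387.2 -235.8] 11.2
183 269 292 [ 391.8 -247.1] [ 392.7 -236.2] 10.9
195 269 292 [ 397.4 -247.6] [ 398.4 -236.6] 11.0
207 269 292 [ 403.2 -248.2] [ 404.2 -237. ] 11.2
219 267 294 [ 409.1 -249.7] [ 410.2 -236.5] 13.2
231 266 294 [ 415.2 -250.8] [ 416.3 -236.9] 13.9
243 266 294 [ 421.4 -251.4] [ 422.6 -237.4] 14.0
255 268 294 [ 428.  -251.1] [ 429.1 -237.8] 13.2
267 268 294 [ 434.6 -251.7] [ 435.7 -238.3] 13.4
279 268 293 [ 441.4 -252.4] [ 442.5 -239.2] 13.1
291 268 293 [ 448.4 -253.1] [ 449.6 -239.7] 13.3
303 268 293 [ 455.6 -253.8] [ 456.8 -240.3] 13.5
315 268 293 [ 463.1 -254.5] [ 464.2 -240.8] 13.7

[... 401 characters left out ...]
 261, 262, 263, 264, 265, 266]
270 [259, 260, 261, 262, 263, 264, 265, 266]
278 []
286 [258, 259, 260, 261, 262, 263, 264, 265]
294 [257, 258, 259, 260, 261, 262, 263, 264, 265, 266]
302 [258, 259, 260, 261, 262, 263, 264, 265]
310 [257, 258, 259, 260, 261, 262, 263, 264, 265]
318 [258, 259, 260, 261, 262, 263, 264]
326 [258, 259, 260, 261, 262, 263, 264]
328 [259, 260, 261, 262, 263, 264]
329 [261, 262, 263]
L [array([327.6, 265. ]), array([327.6, 262.4]), array([327.7, 259.8]), array([327.7, 257.2])]
R [array([328.3, 269.1]), array([328.4, 266.4]), array([328.4, 263.8]), array([328.5, 261.1])]
tail [array([221.8, 268.2]), array([221.6, 265.6]), array([221.4, 263. ]), array([221.2, 260.4])]
```

The side view puts both tips at z≈71, level with the tail, and the axis runs at yaw -0.08 with a gap of about 14 mm. That leaves 2 mm of shift in y and 33 mm down.

Emit:
apply_moves:
  moves:
    - [[0, -0.02, 0.07, 0, 0, 0, 13], [0, -0.02, 0.14, 0, 0, 0, 13], [0, -0.02, 0.2, 0, 0, 0, 13], [0, -0.02, 0.26, 0, 0, 0, 13], [0, -0.02, 0.31, 0, 0, 0, 13], [0, -0.02, 0.33, 0, 0, 0, 13], [0, -0.02, 0.33, 0, 0, 0, 13], [0, -0.02, 0.33, 0, 0, 0, 13]]

```text
time_s: 34.1
position: [439.8, -248.6, 1.6]
tool_rot: [[-0.996, 0.086, 0.0], [0.086, 0.996, -0.0], [-0.0, -0.0, -1.0]]
contact_force: [-0.4, -0.5, -0.6]
gripper_width: 0.155
grasp_force: 7.9
```

```bash
python3 - <<'E'
from h import *
s=bot.read_state(); print(s['position'].round(1),s['contact_force'].round(1),s['grasp_force'],s['gripper_width']*85.4)
iw,pw=snap('wrist'); im,ps=snap('side')
for t in ('tip_left','tip_right'):
    q=finder.tip_of('side',t); print(t,[(round(x['score'],2),np.round(x['centre'],1)) for x in q[:1]])
d=np.array([.9968,-.08]); n=np.array([.08,.9968]); g=np.array([525.2,-254.3])
for v in (7,-7): print([np.round(proj(ps,(*(g+v*n),z)),1) for z in (33,38,43)])
m=finder.silhouettes('wrist','tweezers')[0]['mask']; ys,xs=np.nonzero(m)
for r in range(200,400,24):
    k=xs[ys==r]
    if len(k): a,b=[onz(pw,(x,r),s['position'][2]+42)[:2] for x in (k.min(),k.max()+1)]; print(((a+b)/2).round(1),round(b[1]-a[1],1))
crop=cv2.resize(im[220:320,280:380],(600,600),interpolation=cv2.INTER_CUBIC)
cv2.imwrite('pics/final.png',crop[:,:,::-1])
E
```

```text
[ 439.8 -248.6    1.6] [-0.4 -0.5 -0.6] 7.94522300362587 13.26882599101353
tip_left [(0.72, array([328.8, 277. ]))]
tip_right [(0.82, array([330.7, 280.8]))]
[array([327.8, 279.5]), array([327.8, 277. ]), array([327.9, 274.4])]
[array([328.6, 283.8]), array([328.6, 281.2]), array([328.7, 278.6])]
[ 400.3 -244.6] 10.6
[ 412.2 -245.1] 12.8
[ 424.8 -246.2] 13.1
[ 438.  -247.5] 13.0
[ 452.  -248.7] 13.4
[ 466.8 -249.9] 12.7
[ 482.6 -251. ] 13.7
```

View pics/final.png

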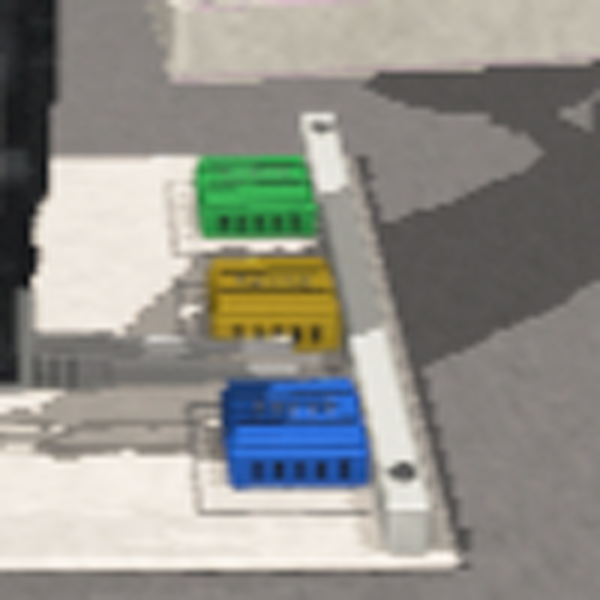

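All three cassettes stand in their bays against the rail. Both tips show at the predicted pixels for z≈38 over blue, (329,277) and (331,281), about 15 mm clear of its top. Handing in.

```bash
python3 -c "
from plant import workorder
print(workorder.sign_off())"
```

```text
the job is handed in; nothing more can be done
None
```

The job is handed in at about 34 s; sign-off returned no verdict. The three cassettes stand in their bays against the rail, and the tweezers are held level over the blue cassette, by camera measurement at about a 14 mm gap with the tips about 15 mm above its lines.

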